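Start the three bench timers in loading order

TASK

The canisters go into the steam bath in three batches, so start the three white bench timers in that order: with a fingertip, lightly press down the dark rubber key on top of the round timer, then the one on the square timer, then the one on the long narrow timer, each until it is fully down; it stays down by itself. Do not pick up, tip or push the timers about, and leave the steel canisters alone.

Things in the scene. Friction and masses are not known exactly. Their poses are not given: they have to be found in the camera images.
- round_timer: the round puck timer: white plastic, flat round puck, 72 mm in diameter, housing 40 mm high, about 0.3 kg, standing loose on the bench turned up to about 30 degrees, dark blank display window(s) on top and one rubber-capped start key in the middle of the top. Origin: centre of its underside, z up.
- round_key_top (a point): centre of the top face of the start key of the round puck timer: an upright dark rubber-capped cylinder 26 mm in diameter, on the timer's own centre line, its top 22 mm above the housing (62 mm above the bench) when up and 14 mm above the housing (54 mm above the bench) when down and released. The point moves with the cap. The cap is soft: besides the key's travel it gives about 1.5 N per mm, by up to 8 mm, and springs back when released.
- round_key (a joint): travel of that key in m, without the give of its cap: 0 up, 0.008 fully down. It moves under about 2.5 N (the cap has then given about 2 mm), goes to a stop and stays down where it is left. It counts as pressed beyond 0.005. A force of 4 to 10 N takes it fully down; over 25 N is too hard.
- square_timer: the square timer: white plastic, square block, 68 x 68 mm, housing 40 mm high, about 0.3 kg, standing loose on the bench turned up to about 30 degrees, dark blank display window(s) on top and one rubber-capped start key in the middle of the top. Origin: centre of its underside, z up.
- square_key_top (a point): centre of the top face of the start key of the square timer: an upright dark rubber-capped cylinder 26 mm in diameter, on the timer's own centre line, its top 22 mm above the housing (62 mm above the bench) when up and 14 mm above the housing (54 mm above the bench) when down and released. The point moves with the cap. The cap is soft: besides the key's travel it gives about 1.5 N per mm, by up to 8 mm, and springs back when released.
- square_key (a joint): travel of that key in m, without the give of its cap: 0 up, 0.008 fully down. It moves under about 2.5 N (the cap has then given about 2 mm), goes to a stop and stays down where it is left. It counts as pressed beyond 0.005. A force of 4 to 10 N takes it fully down; over 25 N is too hard.
- long_timer: the long timer: white plastic, long narrow block, 48 mm along its x by 116 mm along its y, housing 40 mm high, about 0.3 kg, standing loose on the bench turned up to about 30 degrees, dark blank display window(s) on top and one rubber-capped start key in the middle of the top. Origin: centre of its underside, z up.
- long_key_top (a point): centre of the top face of the start key of the long timer: an upright dark rubber-capped cylinder 26 mm in diameter, on the timer's own centre line, its top 22 mm above the housing (62 mm above the bench) when up and 14 mm above the housing (54 mm above the bench) when down and released. The point moves with the cap. The cap is soft: besides the key's travel it gives about 1.5 N per mm, by up to 8 mm, and springs back when released.
- long_key (a joint): travel of that key in m, without the give of its cap: 0 up, 0.008 fully down. It moves under about 2.5 N (the cap has then given about 2 mm), goes to a stop and stays down where it is left. It counts as pressed beyond 0.005. A force of 4 to 10 N takes it fully down; over 25 N is too hard.
- canister_a: lidded steel canister, 76 mm in diameter, 95 mm high to the lid and 108 mm to the top of its wire handle, standing on the bench just beyond the timers, in front of the enamel tray with more such canisters; not part of the work. Origin: centre of its underside.
- canister_b: lidded steel canister, 76 mm in diameter, 95 mm high to the lid and 108 mm to the top of its wire handle, standing on the bench just beyond the timers, in front of the enamel tray with more such canisters; not part of the work. Origin: centre of its underside.
- canister_c: lidded steel canister, 76 mm in diameter, 95 mm high to the lid and 108 mm to the top of its wire handle, alone on the bench to the right of the timers as the robot sees them; not part of the work. Origin: centre of its underside.
Mind the look-alikes: they are no part of the job. What is shaped like the square_timer but purple is not meant.

How it is judged:
On the way, in this order (a step that is already met when the one before it is completed fails the run):
1. the key of the round puck timer is down (value of joint round_key above 0.005 m), for 0.1 s.
2. the key of the square timer is down (value of joint square_key above 0.005 m), for 0.1 s.
3. the key of the long timer is down (value of joint long_key above 0.005 m), for 0.1 s.
At the end, for the whole second after the job is handed in: All three keys are pressed more than 5 mm of their 8 mm, the timers are upright (within 0.1 rad), at rest and within 20 mm of where they stood, and the canisters are within 20 mm of where they stood (value of joint each of round_key, square_key, long_key above 0.005 m and distance of each of round_timer, square_timer, long_timer, canister_a, canister_b, canister_c from where it was at the start of the episode below 0.02 m and angle between each of round_timer, square_timer, long_timer's own z axis and vertical below 0.1 rad and linear speed of each of round_timer, square_timer, long_timer below 0.01 m/s); the robot touches nothing.
It fails at once if a key is pressed before its turn (round, square, long) ((value of joint square_key above 0.004 m and value of joint round_key below 0.004 m) or (value of joint long_key above 0.004 m and value of joint square_key below 0.004 m)).
It fails at once if a timer is picked up (its underside 8 mm off the bench) or tipped more than 0.2 rad (height (world z) of any of round_timer, square_timer, long_timer above 0.008 m or angle between any of round_timer, square_timer, long_timer's own z axis and vertical above 0.2 rad).
It fails at once if a timer is shoved more than 20 mm from where it stood (distance of any of round_timer, square_timer, long_timer from where it was at the start of the episode above 0.02 m).
It fails at once if a timer is pressed with more than 25 N (contact force between any of round_timer, square_timer, long_timer and the fingers above 25 N or contact force between any of round_timer, square_timer, long_timer and the arm above 25 N).
It fails at once if a canister is moved more than 20 mm or tipped (distance of any of canister_a, canister_b, canister_c from where it was at the start of the episode above 0.02 m or angle between any of canister_a, canister_b, canister_c's own z axis and vertical above 0.2 rad).
It also fails if it takes over 42 s, if anything falls off the work surface, if the arm or the gripper's body presses on something with over 40 N, if the wrist force passes 120 N, or if a joint passes its speed limit or range.

ROBOT

A 7-joint arm with a two-finger parallel gripper is mounted at the origin on the work surface. World frame = base frame: x ahead of the robot, y to its left, z up, the work surface at z = 0. Lengths are in m, angles in rad, forces in N, time in s.
With the tool pointing down it reaches from about 0.4 to 0.875 m from the base axis. Payload 19.3 kg.
Tool frame: the origin (TCP) lies on the centre line of the jaws, within the pads' length; the fingertips stand 8 mm ahead of it and the grasp point (between the pads) lies 11 mm behind it; z points along the fingers, y is the line along which they close (so a half turn about z gives the same grasp; the last joint's range is limited). The gripper opens to 85 mm and grips with 20 to 120 N. Pads are 22 mm wide; open, the fingers measure 114 mm over their backs; the gripper's body (76 mm by 85 mm) begins 54 mm behind the grasp point. The pads swing forward as they close: fully open they stand 13 mm farther back than shut.
Start: joints at [1.06, 0.521, -0.036, 1.599, 0.021, 1.021, -0.113], TCP at [0.267, -0.565, 0.239] pointing down, gripper open.
Joint ranges: [-2.91, 2.91], [-0.3, 2.13], [-1.5, 1.42], [0.17, 2.43], [-1.26, 4.41], [0.16, 1.93], [-2.52, 2.52]. Speed limits (rad/s): [1.89, 1.89, 2.39, 2.39, 3.01, 3.01, 3.01].

INTERFACE

Orientations are given as [roll, pitch, yaw] about the fixed x, y, z axes, in that order (R = Rz(yaw) Ry(pitch) Rx(roll)).
In Python, from workcell import status, grab_frame, camera_params, bot, search_frame, silhouettes gives the robot as it stands.
- The arm moves only by the shell command python3 -m creep 'ROWS' [FORCE]. ROWS is JSON, a list of rows, each a list of 5 numbers: the shift along the tool's x, y, z in units of 60 mm (1.0 is 60 mm), then the turn about the tool's z in units of 8 degrees (1.0 is 8 degrees), then the opening, from 0 (shut) to 1 (fully open). In form: [[x, y, z, twist, hand], ...]. A call has 1 to 5 rows; each row is the pose to reach, as a shift and turn from the pose commanded when the call began, along the tool's axes at that moment; what a row does not reach only later rows make up. A row lasts 1/8 s, in which the tool goes at most 62.5 mm and 10.7 degrees, less where a joint would pass 70% of its speed; a pose out of reach is approached as far as the arm can. A call with a gripper value outside its range is refused whole. The fingers move at their own pace and stop on an object; FORCE is the grip in N (left out, the last holds). Time passes only in rows, so rows that repeat a pose let the fingers close. It gives the time, the measured TCP pose, the force, the opening and the grip force at its end, in the units of the state.
- status.observe(): the state, without advancing time (a new reading comes with each control period).
- grab_frame(name): name is "scene" or "top" or "wrist"; returns the picture (420x560x3 uint8, blue, green, red); there is no depth.
- camera_params(name): a dict with "K" (3x3 intrinsics, pixels), "rvec" (rotation vector, rad) and "tvec" (3), from world to camera coordinates, as OpenCV has them; the wrist camera has in their place "tool_from_camera" (4x4, takes a point from camera to tool coordinates, whose origin is the TCP and whose axes are the flange's). Camera axes: x right, y down, z forward; pixel columns grow to the right and rows downward; lengths in m; the calibration is good to about 2 mm. A picture is of the moment at which its call begins: read the wrist's pose just before it. camera_params takes no time and is no camera call.
- bot.job_done(): hands the job in; it is judged then, once.
Trained networks look in the newest picture that a camera, given by its name, has taken for a name from the list of things; names that differ only in an ending like _2 or _b are one class to them, and where a whole thing is asked for, a point or a joint stands for the part that bears it (a point fixed in the world has none). Each returns a list of dicts, best first, with "p" (0 to 1); they miss things now and then, are a little off and sometimes report something else, mostly with a low value. They report only what shows in the picture. A call takes as long as a camera call. They do not tell look-alikes from the thing itself.
- search_frame(camera, name): "extent" ([left, top, right, bottom] as shares, 0 to 1, of the picture: columns of its width, rows of its height, round what is visible of it).
- silhouettes(camera, name): "mask" (420x560 bool, what is visible of it) and "extent" ([left, top, right, bottom] as shares, 0 to 1, of the picture: columns of its width, rows of its height, round what is visible of it).
The state is a dict: "clock": time; "qpos": joint angles; "qd": joint speeds; "joint_efforts": joint torques, N m; "position": TCP position; "tool_rot": TCP orientation; "force": force on the tool from outside, world axes, zero at the start; "moment": the same for the moment, N m; "grip_width": finger opening in m; "finger_force": force on a finger pad.
Only numpy, scipy, OpenCV 4.12 (cv2) and the standard library are available. Lean on these libraries where they do the work, as an engineer would, in place of code of your own. Each camera call takes 0.05 s, during which the arm holds its last target. There are 200 camera calls.

## Working session

There is one attempt and no reset: what is moved stays moved. The work goes in short steps, Python scripts to look and compute and a shell command to move; the robot and the scene stay as the last step left them, time stands still between calls to the robot, and variables do not carry over. Pictures are saved under pics/ and viewed, at most 10 in all, crops included, and the job is handed in when it is done.

```bash
mkdir -p pics
cat > h.py <<'E'
import numpy as np, cv2
from workcell import status, grab_frame, camera_params, bot, search_frame, silhouettes
def ray(cam,uv):
    c=camera_params(cam);K=np.array(c["K"])
    R=cv2.Rodrigues(np.array(c["rvec"],float))[0];t=np.array(c["tvec"],float).ravel()
    d=R.T@np.linalg.inv(K)@np.array([uv[0],uv[1],1.0]);return -R.T@t,d
def at_z(cam,uv,z):
    o,d=ray(cam,uv);return o+d*(z-o[2])/d[2]
E
python3 - <<'E'
from h import *
s=status.observe();print(s)
for c in("top","scene"):
    cv2.imwrite(f"pics/{c}0.png",grab_frame(c))
    for n in("round_key_top","square_key_top","long_key_top","round_timer","square_timer","long_timer"):
        for r in search_frame(c,n):
            e=np.array(r["extent"])*[560,420,560,420];uv=[(e[0]+e[2])/2,(e[1]+e[3])/2]
            print(c,n,round(r["p"],2),e.round(),at_z(c,uv,.058 if 'key' in n else .03).round(3))
E
```

```text
{'clock': 0.0, 'qpos': array([ 1.05981493,  0.52200166, -0.0363303 ,  1.59999211,  0.02125366,
        1.02107683, -0.11278804]), 'qd': array([ 1.94377589e-03,  2.06758929e-04,  6.79446388e-06, -9.70332157e-04,
       -2.75159630e-03,  1.30580010e-03, -2.83895092e-03]), 'joint_efforts': array([ 4.04255172e-05, -9.27131510e+01,  1.97994389e+00, -3.69939709e+01,
        1.77733542e-02,  8.19994777e-03, -1.75425464e-05]), 'position': array([ 0.26647703, -0.56499883,  0.23873909]), 'tool_rot': array([-3.14050743e+00,  1.20898192e-04,  4.40813733e-01]), 'force': array([-0.02182028,  0.79705649,  0.20350668]), 'moment': array([-0.03681625,  0.01488791, -0.04161466]), 'finger_force': 0.0, 'grip_width': 0.08510682127431923}
top round_key_top 0.45 [307. 215. 321. 227.] [ 0.49  -0.127  0.058]
top square_key_top 0.71 [156. 278. 170. 291.] [0.364 0.19  0.058]
top square_key_top 0.48 [139. 224. 154. 235.] [0.478 0.224 0.058]
top long_key_top 0.51 [307. 215. 319. 227.] [ 0.49  -0.124  0.058]
top square_timer 0.82 [145. 264. 188. 303.] [0.363 0.19  0.03 ]
top square_timer 0.8 [130. 211. 170. 246.] [0.48  0.223 0.03 ]
top long_timer 0.76 [284. 203. 344. 239.] [ 0.491 -0.128  0.03 ]
scene round_key_top 0.57 [303. 230. 313. 246.] [0.543 0.02  0.058]
scene square_key_top 0.49 [391. 251. 405. 263.] [0.49  0.224 0.058]
scene square_key_top 0.32 [264. 197. 270. 208.] [ 0.5   -0.119  0.058]
scene round_timer 0.98 [292. 229. 320. 261.] [0.547 0.016 0.03 ]
scene round_timer 0.44 [391. 251. 403. 263.] [0.472 0.219 0.03 ]
scene square_timer 0.72 [381. 206. 425. 243.] [0.377 0.197 0.03 ]
scene square_timer 0.64 [375. 242. 414. 284.] [0.491 0.221 0.03 ]
scene long_timer 0.67 [247. 187. 288. 230.] [ 0.497 -0.121  0.03 ]
scene long_timer 0.51 [265. 196. 270. 210.] [ 0.482 -0.13   0.03 ]
```

View pics/top0.png

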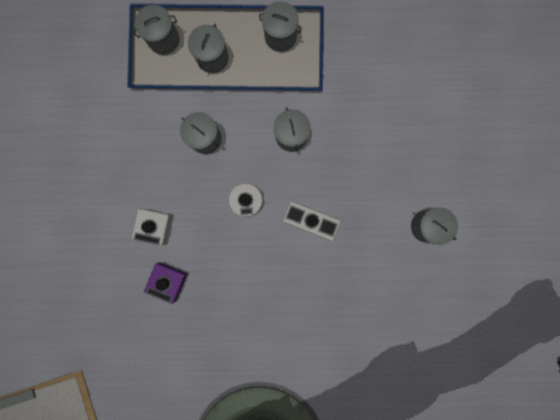

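View pics/scene0.png

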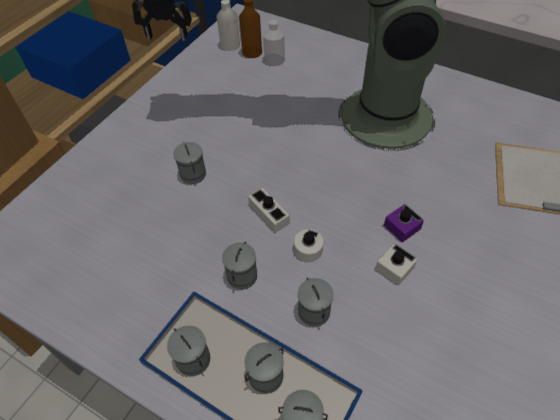

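Top view: round timer at (246,200), long timer at (312,221). There are two candidates for the square timer, a white block at (150,227) and a purple block at (165,283). The white one fits, because the timers are white and the purple one is the named look-alike. I'll confirm this in a crop and measure the keys.

Run:
```python
from h import *
im=cv2.imread("pics/top0.png")
cv2.imwrite("pics/crop0.png",cv2.resize(im[180:310,120:350],None,fx=3.4,fy=3.4,interpolation=cv2.INTER_CUBIC))
g=cv2.cvtColor(im,cv2.COLOR_BGR2GRAY)
for n,(u,v) in dict(round=(246,200),square=(149,227),long=(312,221)).items():
    w=g[v-8:v+9,u-8:u+9]; m=(w<70).astype(np.uint8)
    k,l,st,c=cv2.connectedComponentsWithStats(m,connectivity=4)
    i=l[8,8]; uv=c[i]+[u-8,v-8]
    print(n,i,st[i],uv.round(1),at_z("top",uv,.058).round(4))
print(at_z("top",(0,0),0),ray("top",(280,210))[0])
```

```text
round 1 [  1   2  13  12 131] [244.9 199.5] [0.5376 0.0169 0.058 ]
square 1 [  1   2  14  12 143] [148.5 226.5] [0.4844 0.2193 0.058 ]
long 1 [  2   2  13  12 127] [311.7 220.4] [ 0.4916 -0.1216  0.058 ]
[1.00079939 0.56818166 0.        ] [ 0.4754477  -0.07118485  1.08046667]
```

View pics/crop0.png

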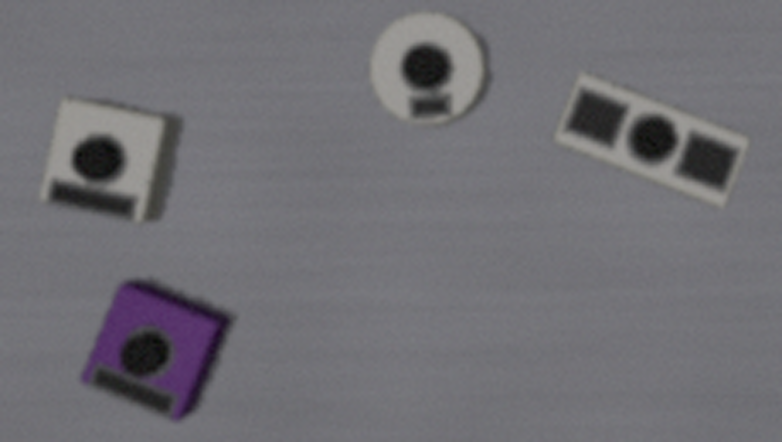

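The crop confirms it: white square at crop (98,158), i.e. top-image (149,227), and purple at crop (146,352), which is not meant. Now I move towards the round timer with the gripper shut.

```bash
cat > go.py <<'E'
import sys
from h import *
from scipy.spatial.transform import Rotation as R
T=dict(round=(.5376,.0169),square=(.4844,.2193),long=(.4916,-.1216))
s=status.observe();x,y=T[sys.argv[1]]
d=np.array([x,y,float(sys.argv[2])])-s["position"]
print("rows xyz",(R.from_euler("xyz",s["tool_rot"]).inv().apply(d)/.06).round(2),s["clock"],s["position"].round(4),s["tool_rot"].round(3),s["force"].round(2),s["grip_width"].round(3))
E
python3 -m creep '[[8.23,-6.84,1.3,0,0],[8.23,-6.84,1.3,0,0],[8.23,-6.84,1.3,0,0],[8.23,-6.84,1.3,0,0],[8.23,-6.84,1.3,0,0]]' 20; python3 go.py round 0.11
```

```text
clock: 1.32
position: [0.3985, -0.2824, 0.2017]
tool_rot: [3.141, -0.0, 0.441]
force: [1.1, -0.5, 0.9]
grip_width: 0.0002
finger_force: 0.0Traceback (most recent call last):
  File "go.py", line 7, in <module>
    print("rows xyz",(R.from_euler("xyz",s["tool_rot"]).inv().apply(d)/.06).round(2),s["clock"],s["position"].round(4),s["tool_rot"].round(3),s["force"].round(2),s["grip_width"].round(3))
                                                                                                                                                                  ^^^^^^^^^^^^^^^^^^^^^
AttributeError: 'float' object has no attribute 'round'
```

```bash
sed -i 's/s\["grip_width"\].round(3)/round(s["grip_width"],3)/' go.py; python3 go.py round 0.11
```

```text
rows xyz [ 4.22 -3.52  1.53] 1.325 [ 0.3985 -0.2824  0.2017] [ 3.141 -0.     0.441] [ 1.14 -0.49  0.89] 0.0
```

```bash
python3 -m creep '[[4.2,-3.5,0.7,0,0],[4.2,-3.5,0.7,0,0],[4.2,-3.5,0.7,0,0],[4.2,-3.5,0.7,0,0],[4.2,-3.5,0.7,0,0]]'; python3 go.py round 0.11
```

```text
clock: 1.95
position: [0.5293, -0.0012, 0.1619]
tool_rot: [3.141, -0.0, 0.441]
force: [1.7, -1.4, 0.6]
grip_width: 0.0001
finger_force: 0.0
rows xyz [ 0.25 -0.21  0.87] 1.95 [ 0.5293 -0.0012  0.1619] [ 3.141 -0.     0.441] [ 1.73 -1.35  0.61] 0.0
```

```bash
python3 -m creep '[[0.25,-0.21,0.5,0,0],[0.25,-0.21,0.85,0,0],[0.25,-0.21,0.85,0,0],[0.25,-0.21,0.85,0,0]]'; python3 go.py round 0.08
python3 - <<'E'
from h import *
from scipy.spatial.transform import Rotation as R
s=status.observe();im=grab_frame("wrist");cv2.imwrite("pics/w1.png",im)
c=camera_params("wrist");M=np.array(c["tool_from_camera"]);K=np.array(c["K"])
T=np.eye(4);T[:3,:3]=R.from_euler("xyz",s["tool_rot"]).as_matrix();T[:3,3]=s["position"];W=T@M
p=np.linalg.inv(W)@np.array([.5376,.0169,.062,1]);q=K@p[:3];print("expected",q[:2]/q[2])
t=np.linalg.inv(M)@np.array([0,0,.008,1]);q=K@t[:3];print("tip",q[:2]/q[2])
for r in search_frame("wrist","round_key_top"):
    e=np.array(r["extent"])*[560,420,560,420];print(r["p"],e)
E
```

```text
clock: 2.45
position: [0.5371, 0.0144, 0.1117]
tool_rot: [3.141, -0.001, 0.44]
force: [0.8, 0.2, 0.4]
grip_width: -0.0004
finger_force: 0.0
rows xyz [ 0.03 -0.03  0.53] 2.45 [0.5371 0.0144 0.1117] [ 3.141e+00 -1.000e-03  4.400e-01] [0.78 0.24 0.37] -0.0
expected [274.18101644 233.68497111]
tip [278.34945784 268.20877089]
0.92 [247.184 199.206 295.512 249.606]
```

View pics/w1.png

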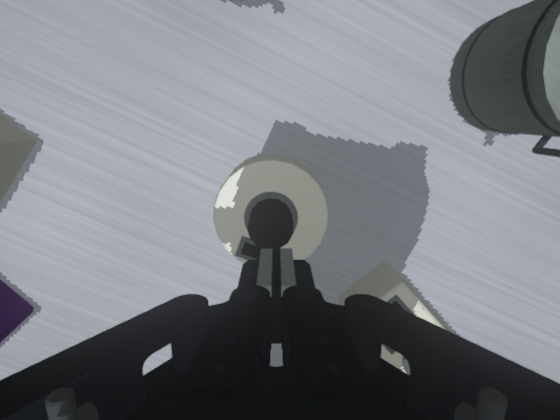

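The wrist view shows the round key's cap centred at about (271,224), close to the expected (274,234). I'll refine with that.

```bash
cat > wr.py <<'E'
import sys
from h import *
from scipy.spatial.transform import Rotation as R
def world(uv,s,z=.062):
    c=camera_params("wrist");M=np.array(c["tool_from_camera"]);K=np.array(c["K"])
    T=np.eye(4);T[:3,:3]=R.from_euler("xyz",s["tool_rot"]).as_matrix();T[:3,3]=s["position"];W=T@M
    d=W[:3,:3]@np.linalg.inv(K)@[*uv,1];o=W[:3,3];return o+d*(z-o[2])/d[2]
if __name__=="__main__":
    s=status.observe();print(s["clock"],s["position"].round(4),s["force"].round(1))
    if len(sys.argv)>3: uvs=[(float(sys.argv[2]),float(sys.argv[3]))]
    else:
        im=grab_frame("wrist");cv2.imwrite("pics/w_%s_%d.png"%(sys.argv[1],s["clock"]*100),im);uvs=[]
        for r in search_frame("wrist",sys.argv[1]):
            e=np.array(r["extent"])*[560,420,560,420];print(round(r["p"],2),e.round(1));uvs.append(((e[0]+e[2])/2,(e[1]+e[3])/2))
    Rm=R.from_euler("xyz",s["tool_rot"])
    for uv in uvs:
        w=world(uv,s);print("world",w.round(4),"rows",(Rm.inv().apply(w-s["position"])/.06).round(3))
E
python3 wr.py round 271.3 224.4
```

```text
2.55 [0.5372 0.0144 0.112 ] [ 0.5 -0.4 -0. ]
world [0.5419 0.0206 0.062 ] rows [ 0.114 -0.061  0.833]
```

```bash
python3 -m creep '[[0.1,-0.05,0.3,0,0],[0.1,-0.05,0.6,0,0],[0.1,-0.05,0.65,0,0],[0.1,-0.05,0.65,0,0]]'
```

```text
clock: 3.05
position: [0.5406, 0.0199, 0.0715]
tool_rot: [-3.141, 0.001, 0.441]
force: [0.3, 0.5, 0.9]
grip_width: 0.0001
finger_force: 0.0
```

```bash
python3 -m creep '[[0,0,0.04,0,0],[0,0,0.08,0,0],[0,0,0.12,0,0],[0,0,0.15,0,0],[0,0,0.15,0,0]]'
```

```text
clock: 3.68
position: [0.541, 0.02, 0.0629]
tool_rot: [3.142, -0.0, 0.441]
force: [2.0, -0.5, 1.9]
grip_width: -0.0003
finger_force: 1.0
```

```bash
python3 -m creep '[[0,0,0.03,0,0],[0,0,0.06,0,0],[0,0,0.08,0,0],[0,0,0.08,0,0]]'
```

```text
clock: 4.18
position: [0.541, 0.02, 0.0582]
tool_rot: [3.141, -0.0, 0.441]
force: [1.4, -0.6, 5.5]
grip_width: 0.0002
finger_force: 2.9
```

5.5 N and about 12 mm below the free height, so the round key is bottomed. Lift, then over to the square timer.

```bash
python3 -m creep '[[0,0,-0.9,0,0],[0.12,-0.7,-0.9,0,0],[0.3,-1.7,-0.9,0,0],[0.48,-2.7,-0.9,0,0],[0.62,-3.43,-0.9,0,0]]'; python3 -m creep '[[0,0,0,0,0],[0,0,0,0,0]]';python3 wr.py square_key_top
```

```text
clock: 4.8
position: [0.4852, 0.2245, 0.1119]
tool_rot: [-3.141, 0.001, 0.442]
force: [1.0, 0.2, 0.7]
grip_width: -0.0003
finger_force: 0.0
clock: 5.05
position: [0.4866, 0.2212, 0.1118]
tool_rot: [3.141, 0.001, 0.441]
force: [-0.0, -0.7, -0.0]
grip_width: 0.0
finger_force: 0.0
5.05 [0.4866 0.2212 0.1118] [-0.  -0.7 -0. ]
0.72 [250.2 205.3 293.5 251. ]
world [0.4894 0.2262 0.062 ] rows [ 0.079 -0.056  0.831]
```

```bash
ls pics
```

```text
crop0.png
scene0.png
top0.png
w1.png
w_square_key_top_505.png
```

View pics/w_square_key_top_505.png

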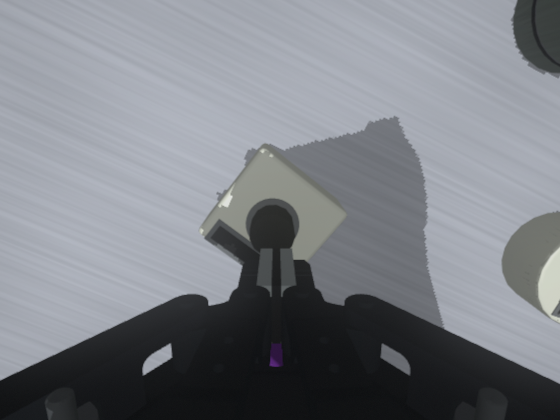

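The wrist picture shows the white square timer under the fingertip, key cap at (272,228). The purple one is only a sliver behind at (276,353). Pressing the white one.

```bash
python3 -m creep '[[0.08,-0.05,0.3,0,0],[0.08,-0.05,0.6,0,0],[0.08,-0.05,0.65,0,0],[0.08,-0.05,0.7,0,0],[0.08,-0.05,0.74,0,0]]'; python3 -m creep '[[0,0,0.04,0,0],[0,0,0.08,0,0],[0,0,0.12,0,0],[0,0,0.15,0,0],[0,0,0.15,0,0]]'
```

```text
clock: 5.78
position: [0.4898, 0.2266, 0.0678]
tool_rot: [3.142, -0.0, 0.441]
force: [-0.4, -1.2, 2.6]
grip_width: -0.0001
finger_force: 1.2
clock: 6.4
position: [0.4898, 0.2267, 0.0587]
tool_rot: [3.142, -0.0, 0.441]
force: [-1.8, -1.9, 5.3]
grip_width: 0.0002
finger_force: 2.5
```

```bash
python3 -m creep '[[0,0,0.02,0,0],[0,0,0.02,0,0],[0,0,-0.9,0,0],[-0.35,0.8,-0.9,0,0],[-0.75,1.65,-0.9,0,0]]'; python3 go.py long 0.112
```

```text
clock: 7.02
position: [0.4917, 0.1174, 0.1133]
tool_rot: [3.142, -0.002, 0.442]
force: [1.4, 0.4, -0.1]
grip_width: 0.0
finger_force: 0.0
rows xyz [-1.71  3.6   0.02] 7.025 [0.4917 0.1174 0.1133] [ 3.142e+00 -2.000e-03  4.420e-01] [ 1.43  0.43 -0.07] 0.0
```

Commanded remainder to the long key: (-1.61, 3.58).

```bash
python3 -m creep '[[-0.4,0.9,0,0,0],[-0.8,1.8,0,0,0],[-1.2,2.7,0,0,0],[-1.6,3.58,0,0,0],[-1.6,3.58,0,0,0]]';python3 -m creep '[[0,0,0,0,0],[0,0,0,0,0]]'; python3 wr.py long_key_top; mv pics/w_long_key_top_*.png pics/wl.png
```

```text
clock: 7.65
position: [0.4957, -0.1219, 0.1127]
tool_rot: [3.14, 0.0, 0.434]
force: [0.2, 1.0, 0.3]
grip_width: 0.0002
finger_force: 0.0
clock: 7.9
position: [0.4963, -0.1158, 0.1127]
tool_rot: [-3.141, -0.0, 0.443]
force: [-0.2, 0.5, 1.0]
grip_width: -0.0001
finger_force: 0.0
7.9 [ 0.4963 -0.1158  0.1127] [-0.2  0.5  1. ]
0.73 [259.3 217.4 304.9 258.4]
world [ 0.4962 -0.1185  0.062 ] rows [-0.022  0.039  0.845]
```

View pics/wl.png

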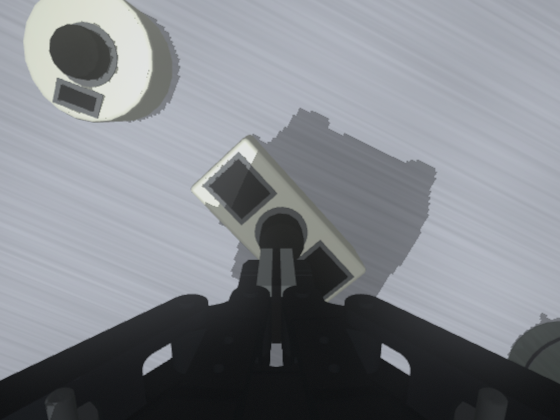

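The long timer is under the tip, key cap at about (282,240) and partly hidden by the fingers. The round timer is in view at (85,60), undisturbed. Pressing.

```bash
python3 -m creep '[[-0.02,0.04,0.3,0,0],[-0.02,0.04,0.6,0,0],[-0.02,0.04,0.67,0,0],[-0.02,0.04,0.72,0,0],[-0.02,0.04,0.76,0,0]]'; python3 -m creep '[[0,0,0.04,0,0],[0,0,0.08,0,0],[0,0,0.12,0,0],[0,0,0.15,0,0],[0,0,0.15,0,0]]'
```

```text
clock: 8.62
position: [0.4963, -0.1197, 0.0675]
tool_rot: [3.141, -0.001, 0.441]
force: [-1.6, 2.2, 2.5]
grip_width: -0.0004
finger_force: 1.2
clock: 9.25
position: [0.4963, -0.1199, 0.0581]
tool_rot: [3.141, -0.0, 0.441]
force: [0.3, 1.4, 6.2]
grip_width: 0.0
finger_force: 2.9
```

```bash
python3 -m creep '[[0,0,0,0,0],[0,0,-0.9,0,0],[-0.3,0.6,-1.9,0,0],[-0.9,1.9,-2.5,0,0],[-1.2,2.6,-3,0,0]]';python3 -m creep '[[0,0,0,0,0],[0,0,0,0,0]]'
python3 - <<'E'
from h import *
im=grab_frame("top");a=cv2.imread("pics/top0.png");f=lambda i:cv2.resize(i[180:310,120:350],None,fx=2.2,fy=2.2)
cv2.imwrite("pics/end.png",np.vstack([f(a),f(im)]))
E
```

```text
clock: 9.88
position: [0.4963, -0.2669, 0.2238]
tool_rot: [3.141, 0.0, 0.441]
force: [0.7, -0.0, -0.1]
grip_width: 0.0004
finger_force: 0.0
clock: 10.12
position: [0.4964, -0.2649, 0.2222]
tool_rot: [-3.141, 0.0, 0.44]
force: [-0.4, -0.2, 0.7]
grip_width: 0.0
finger_force: 0.0
```

View pics/end.png

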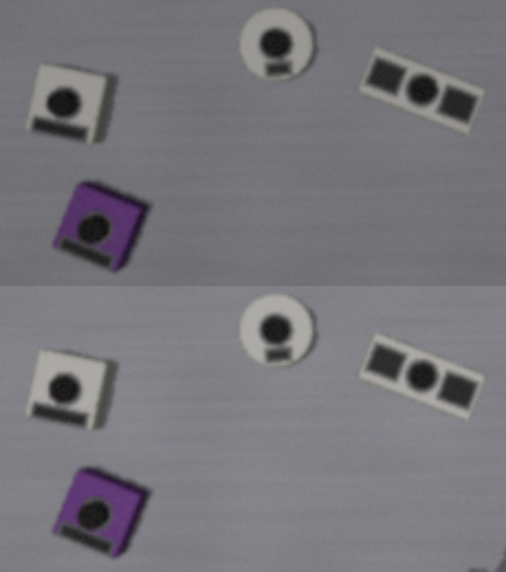

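The before (upper) and after (lower) views match: all timers are where they stood, and the pressed keys sit slightly smaller and nearer the housing centre. The arm is clear, so I'm handing in.

```bash
python3 -c "
from workcell import bot;print(bot.job_done())"
```

```text
the job is handed in; nothing more can be done
None
```

I pressed the round, square and long timer keys in that order, each to about 5–6 N and about 12 mm below its raised height. The timers look unmoved in the last picture, and I handed the job in at about 10 s; no verdict came back.

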